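# Fit the drive coupling on the oil pump's D-shaft

## Robot

A 6-joint arm with a two-finger parallel gripper is mounted at the origin on the work surface. World frame = base frame: x ahead of the robot, y to its left, z up, the work surface at z = 0. Lengths are in mm, angles in rad, forces in N, time in s.
With the tool pointing down it reaches from about 400 to 925 mm from the base axis. Payload 3.4 kg.
Tool frame: the origin (TCP) lies midway between the tips of the shut fingers; the grasp point (between the pads) lies 19 mm behind it; x points along the fingers, y is the direction in which the jaws open and shut, and the axes are right-handed (so a half turn about x gives the same grasp; the last joint's range is limited). The gripper opens to 85 mm and grips with 20 to 120 N. Pads are 22 mm wide; open, the fingers measure 114 mm over their backs; the gripper's body (76 mm by 85 mm) begins 54 mm behind the grasp point. The pads swing forward as they close: fully open they stand 13 mm farther back than shut.
Start: joints at [1.147, 0.307, 1.506, -0, 1.328, -0.073], TCP at [197.622, 539.979, 231.305] pointing down, gripper open.
Joint ranges: [-3.12, 3.12], [-1.05, 2.28], [0.14, 2.33], [-1.42, 4.57], [0.1, 2.73], [-2.68, 2.68]. Speed limits (rad/s): [2.57, 2.57, 3.14, 3.14, 3.14, 3.14].

## Interface

Orientations are given as a rotation vector (axis times angle).
In Python, from bench import arm gives the robot as it stands.
- The arm moves only by the shell command python3 -m crank 'ROWS' [FORCE]. ROWS is JSON, a list of rows, each a list of 5 numbers: the shift along the tool's x, y, z in mm, then the turn about the tool's x in degrees, then the opening, from 0 (shut) to 1 (fully open). A call has 1 to 20 rows; each row shifts and turns the commanded pose from where the row before left it, along the tool's axes as they then stand; what a row does not reach is not made up. A row lasts 1/10 s, in which the tool goes at most 50 mm and 8.59 degrees, less where a joint would pass 70% of its speed; a pose out of reach is approached as far as the arm can. A call is refused whole if a number of a shift passes 50 or a number of a turn 8.59, either way. A call with a gripper value outside its range is refused whole. The fingers move at their own pace and stop on an object; FORCE is the grip in N (left out, the last holds). Time passes only in rows, so rows that do not move let the fingers close. It gives the time, the measured TCP pose, the force and the opening at its end, in the units of the state.
- arm.get_obs(): the state, without advancing time (a new reading comes with each control period).
- arm.camera(name): name is "side" or "top"; returns the picture (420x560x3 uint8, blue, green, red); there is no depth.
- arm.camera_params(name): a dict with "fx", "fy", "cx", "cy" (pixels), "world_from_camera" (4x4, takes a point from camera to world coordinates). Camera axes: x right, y down, z forward; pixel columns grow to the right and rows downward; lengths in mm; the calibration is good to about 2 mm. A picture is of the moment at which its call begins. camera_params takes no time and is no camera call.
- arm.job_done(): hands the job in, once; it reports no verdict.
The state is a dict: "t": time; "joint_pos": joint angles; "joint_vel": joint speeds; "joint_efforts": joint torques, N m; "tcp_pos": TCP position; "eef_rot": TCP orientation; "force": force on the tool from outside, world axes, zero at the start; "moment": the same for the moment, N m; "opening": opening from 0.0 (shut) to 1.0 (fully open).
Only numpy, scipy, OpenCV 4.12 (cv2) and the standard library are available. Lean on these libraries where they do the work, as an engineer would, in place of code of your own. Each camera call takes 0.05 s, during which the arm holds its last target.

## Task

Take the orange drive coupling out of the slotted rack, lay it flat on the black rubber mat with its hub up and let go of it. Then pick it up again by the hub and fit it on the red oil pump's upright D-shaft, flat to flat, until the flange sits fully home on the pump's face, and let go. Do not shift the other couplings or any of the other loose things on the bench.

Things in the scene. Friction and masses are not known exactly. Their poses are not given: they have to be found in the camera images.
- orange_coupling: Orange drive coupling, the part to fit, about 0.22 kg: a 56 x 56 mm flange 14 mm thick with cut corners (8 mm) and a hub, 42 mm in all along its axis. A D-bore runs right through: 22 mm across the round, its flat 7 mm from the axis on the +x side. Origin on the bore axis at the flange's plain underside; z from flange to hub; x and y square to the flange's sides.
- orange_hub (a point): Centre of the orange hub's free end, 42 mm from the underside (28 mm above the flange). The hub measures 30 mm across its two parallel flats (along x) and 40 mm along y with rounded ends. White marks on the hub's end and on the flange show the bore flat's side (+x).
- orange_rim (a point): Centre of the orange flange's thickness, on the axis, 7 mm from the underside; the flange is 56 mm across here (28 mm each way). The balance point lies about 12 mm from the underside: let go on its flange edge with the hub leaning up by more than about 25 degrees, it topples flat, hub up, about that edge.
- blue_coupling: Blue coupling, same shape as the orange one, in another rack slot the same way; leave alone.
- grey_coupling: Grey coupling, same shape, in another rack slot the same way; leave alone.
- rack: Fixed rack: dark plate 190 (x) x 60 (y) x 6 mm with three slots at x = -58, 0 and +58 mm. Ribs beside the slots: 36 mm long in y, 11 mm above the plate. The couplings stand in them on edge, in varying order: coupling z (hub) along the rack's +x, coupling x straight down, y along the rack's y; they may lean 10 degrees. Origin: centre of underside, z up.
- mat: Fixed black rubber mat, 220 (x) x 200 (y) x 3 mm, on the bench; origin at the centre of its underside.
- seal_ring: Brass ring lying on the mat, 40 mm outside, 8 mm high; origin at the centre of its underside; leave alone.
- drain_plug: Steel plug standing on the mat, 24 mm wide, 23 mm high; origin at the centre of its underside; leave alone.
- pump: Red oil transfer pump, fixed, drive end up: base plate 150 (x) x 120 (y) x 12 mm, round body 104 mm wide to 52 mm, bright round face 72 mm wide at 60 mm above the bench; two level ports along its y reach 73 mm from the axis, top at 53 mm. Origin at the centre of the underside, z up.
- shaft_seat (a point): Foot of the pump's upright steel D-shaft, on its axis level with the pump's face (60 mm above the bench). z up, x points to the shaft's flat, which starts anywhere within 92 degrees of the pump's x. The shaft is 20 mm in diameter, its flat 6 mm from the axis; stiff to turn (1.5 N m). Coupling home: its origin and axes coincide with these.
- shaft_tip (a point): Centre of the D-shaft's top end, 36 mm above the pump's face; same axes as the foot. The last 5 mm taper. A white line on the end points to the flat.
- oil_bottle: Yellow oil bottle, 72 mm wide, 140 mm tall; origin at the centre of the underside; leave alone.
- grease_tub: White tub with blue lid, 84 mm wide, 85 mm tall; origin at the centre of the underside; leave alone.
- spray_can: Green can, 58 mm wide, 160 mm tall; origin at the centre of the underside; leave alone.
- screwdriver: Screwdriver with a green handle lying on the bench along its x, about 200 mm long and under 35 mm high; leave alone.

How it is judged (in metres and radians):
On the way:
1. the orange coupling lies flat on the mat, hub up, let go and at rest (angle between orange_coupling's own z axis and vertical below 0.12 rad and x of orange_coupling in the frame of mat between -0.11 and 0.11 m and y of orange_coupling in the frame of mat between -0.1 and 0.1 m and z of orange_coupling in the frame of mat below 0.008 m and contact force between orange_coupling and the fingers below 0.2 N and linear speed of orange_coupling below 0.02 m/s and angular speed of orange_coupling below 0.2 rad/s), for 0.2 s.
At the end, for the whole second after the job is handed in: The orange coupling sits on the pump shaft hub up, flat to flat (within 0.25 rad, which the D fit itself ensures), axis within 4 mm, its flange within 3 mm of the pump's face and level within 0.08 rad, let go and at rest (horizontal distance between orange_coupling and shaft_seat below 0.004 m and z of orange_coupling in the frame of shaft_seat between -0.003 and 0.003 m and angle between orange_coupling's own z axis and vertical below 0.08 rad and angle between the x axis of orange_coupling and the x axis of shaft_seat, either way round below 0.25 rad and contact force between orange_coupling and the fingers below 0.2 N and linear speed of orange_coupling below 0.02 m/s and angular speed of orange_coupling below 0.2 rad/s); the robot touches nothing.
It fails at once if the other couplings, the ring, plug, bottle, tub, can or screwdriver shifted by more than 25 mm (distance of any of blue_coupling, grey_coupling, seal_ring, drain_plug, oil_bottle, grease_tub, spray_can, screwdriver from where it was at the start of the episode above 0.025 m).
It also fails if it takes over 61 s, if anything falls off the work surface, if the arm or the gripper's body presses on something with over 40 N, if the wrist force passes 120 N, or if a joint passes its speed limit or range.

## Working session

There is one attempt and no reset: what is moved stays moved. The work goes in short steps, Python scripts to look and compute and a shell command to move; the robot and the scene stay as the last step left them, time stands still between calls to the robot, and variables do not carry over. Pictures are saved under pics/ and viewed, and the job is handed in when it is done.

```bash
ls; mkdir -p pics
python3 - <<'E'
from bench import arm
import cv2, numpy as np
o=arm.get_obs(); print(o)
for n in("side","top"):
    cv2.imwrite(f"pics/{n}0.png",arm.camera(n)); p=arm.camera_params(n); print(n,{k:np.round(v,4).tolist() for k,v in p.items()})
E
```

```text
pics
{'t': 0.0, 'joint_pos': array([ 1.14648828e+00,  3.07546654e-01,  1.50768724e+00,  1.17130391e-05,
        1.32838053e+00, -7.34923120e-02]), 'joint_vel': array([-0.00088752,  0.00160711,  0.00049136, -0.00194523, -0.00069754,
        0.00029371]), 'joint_efforts': array([ 5.46168794e-04, -4.57555211e+01, -2.51911569e+01, -2.78090067e-05,
        1.33414107e-02,  2.96904125e-05]), 'tcp_pos': array([197.3327738 , 539.33329679, 230.39089604]), 'eef_rot': array([ 0.27375247,  1.55372038, -0.27683917]), 'force': array([-0.44974583, -0.51340193,  0.19896627]), 'moment': array([0.02243246, 0.01289534, 0.03129596]), 'opening': 0.9945761685717882}
side {'fx': 409.3945, 'fy': 409.3945, 'cx': 286.1101, 'cy': 215.1628, 'world_from_camera': [[0.9665, -0.1391, 0.2157, 403.8829], [-0.2559, -0.5879, 0.7674, -667.9154], [0.02, -0.7969, -0.6038, 599.3721], [0.0, 0.0, 0.0, 1.0]]}
top {'fx': 381.8923, 'fy': 381.8923, 'cx': 279.1717, 'cy': 210.4208, 'world_from_camera': [[-0.0149, -0.984, 0.1773, 463.8024], [-0.9998, 0.0121, -0.0165, 4.9414], [0.0141, -0.1775, -0.984, 960.2273], [0.0, 0.0, 0.0, 1.0]]}
```

View pics/side0.png

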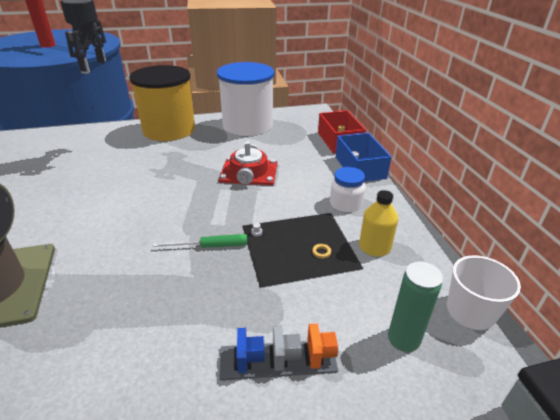

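View pics/top0.png

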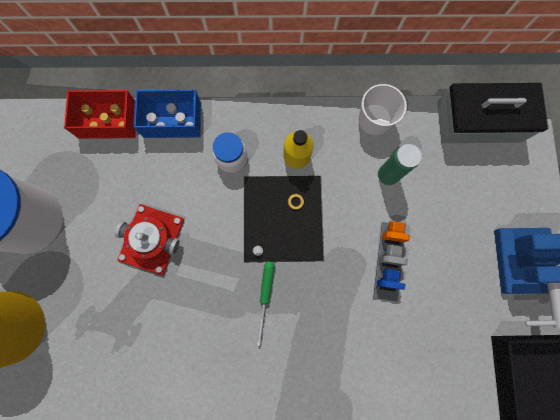

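The coupling's hubs point right in the side view. In the top view, orange sits at about (396,233), the mat spans (244–323, 177–262), the pump is at (148,240), the ring at (296,202) and the plug at (258,251). I'll zoom in on these.

```bash
cat > h.py <<'E'
import cv2, numpy as np
from bench import arm
from scipy.spatial.transform import Rotation as R
def ray(n,u,v):
    p=arm.camera_params(n); T=np.array(p["world_from_camera"])
    d=T[:3,:3]@np.array([(u-p["cx"])/p["fx"],(v-p["cy"])/p["fy"],1.]); return T[:3,3],d
def onz(n,u,v,z):
    o,d=ray(n,u,v); return o+d*(z-o[2])/d[2]
def tri(us,ut):
    o1,d1=ray("side",*us); o2,d2=ray("top",*ut)
    A=np.stack([d1,-d2],1); s=np.linalg.lstsq(A,o2-o1,rcond=None)[0]
    a=o1+d1*s[0]; b=o2+d2*s[1]; return (a+b)/2, np.linalg.norm(a-b)
def proj(n,P):
    p=arm.camera_params(n); T=np.linalg.inv(np.array(p["world_from_camera"]))
    c=T[:3,:3]@np.asarray(P,float)+T[:3,3]; return np.array([p["fx"]*c[0]/c[2]+p["cx"],p["fy"]*c[1]/c[2]+p["cy"]])
def crop(src,x0,y0,x1,y1,s,out):
    im=src if not isinstance(src,str) else cv2.imread(src); cv2.imwrite(out,cv2.resize(im[y0:y1,x0:x1],None,fx=s,fy=s,interpolation=cv2.INTER_CUBIC))
E
python3 - <<'E'
from h import *
crop("pics/top0.png",360,205,440,305,6,"pics/rt.png")
crop("pics/side0.png",210,310,350,390,5,"pics/rs.png")
crop("pics/top0.png",110,195,190,280,7,"pics/pt.png")
crop("pics/side0.png",210,130,290,195,9,"pics/ps.png")
o=arm.get_obs(); print(R.from_rotvec(o["eef_rot"]).as_matrix().round(4))
E
```

```text
[[-7.000e-04  3.436e-01  9.391e-01]
 [-1.700e-03  9.391e-01 -3.436e-01]
 [-1.000e+00 -1.800e-03 -1.000e-04]]
```

View pics/rt.png

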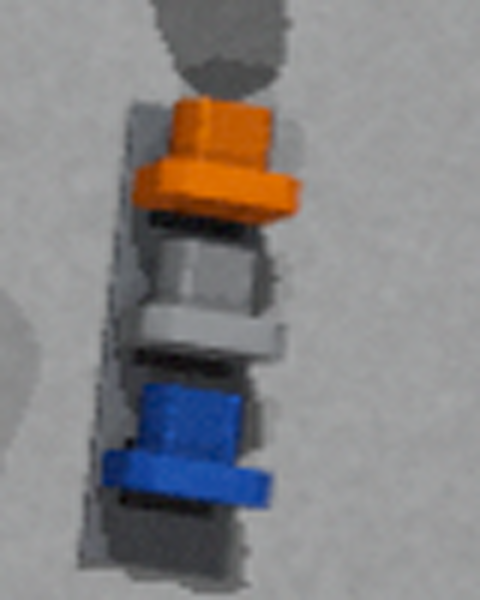

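View pics/rs.png

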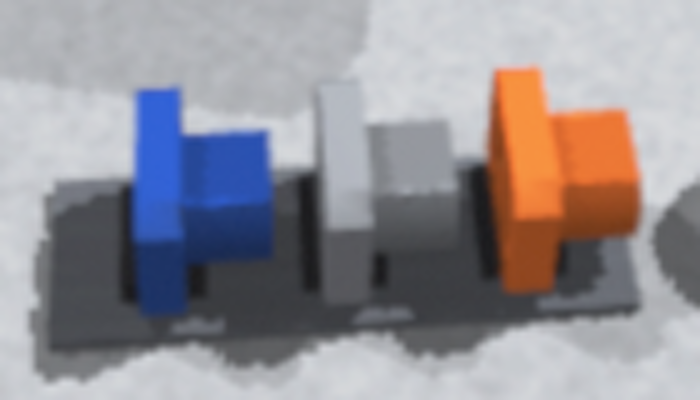

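View pics/pt.png

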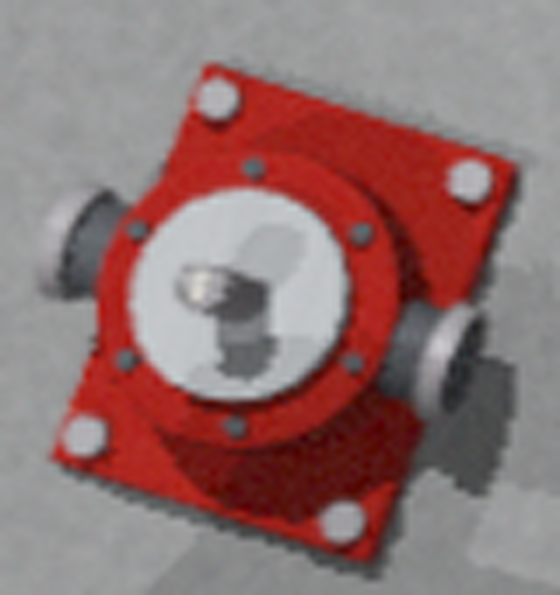

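View pics/ps.png

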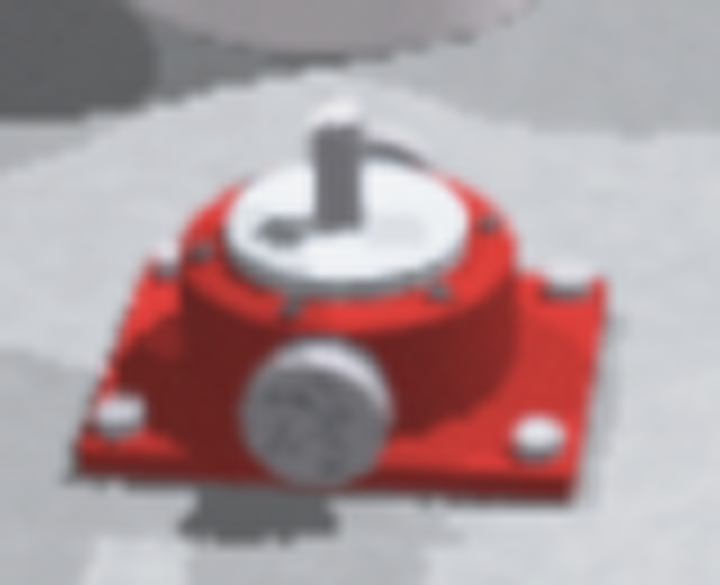

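Run:
```python
from h import *
f=lambda c,x0,y0,s:(c[0]/s+x0,c[1]/s+y0)
# masks
for n in("top","side"):
    im=cv2.imread(f"pics/{n}0.png"); hsv=cv2.cvtColor(im,cv2.COLOR_BGR2HSV)
    for nm,lo,hi in(("or",(5,180,90),(16,255,255)),("bl",(108,150,60),(125,255,255))):
        m=cv2.inRange(hsv,lo,hi); k,l,st,c=cv2.connectedComponentsWithStats(m)
        for i in range(1,k):
            if 60<st[i,4]<2500: print(n,nm,st[i],c[i].round(1))
print("top flange centres z62:")
for nm,c in(("or",(217,190)),("gr",(212,333)),("bl",(187,478))): print(nm,onz("top",*f(c,360,205,6),60).round(1))
print("or ends z54/14 ", [onz("top",*f(c,360,205,6),z).round(1) for c,z in(((135,185),20),((300,190),54))])
print("side: top face centre back/front", [onz("side",*f(c,210,310,5),62).round(1) for c in((498,72),(541,69),(510,150),(553,150))])
print("side front bottom corners z6?",[onz("side",*f(c,210,310,5),10).round(1) for c in((508,290),(555,288))])
print("hub end top (side), z=34+15",[onz("side",*f(c,210,310,5),49).round(1) for c in((625,110),(637,180))])
print("hub top view z49",[onz("top",*f(c,360,205,6),49).round(1) for c in((175,100),(270,103),(170,160),(268,170))])
```

```text
top or [382 221  28  21 376] [395.8 232.2]
top bl [ 134   90   67   48 2414] [167.1 112.9]
top bl [213 133  30  29 595] [227.7 146.9]
top bl [  0 170  20  70 872] [  7.9 203.9]
top bl [495 229  13  28 115] [499.  242.3]
top bl [ 498  228   62   66 1401] [527.3 264.2]
top bl [377 269  28  20 365] [390.7 279.5]
side or [308 325  29  43 818] [320.3 345.6]
side bl [   0   30   77   40 2045] [33.2 51.6]
side bl [104  33  15  24 252] [110.6  44.5]
side bl [ 86  44  10  18 111] [90.8 53.3]
side bl [  81   54   52   67 2122] [108.   91.7]
side bl [217  63  57  20 944] [245.2  72.5]
side bl [ 335  134   56   53 2193] [360.4 159.8]
side bl [236 328  28  45 827] [248.1 349.8]
top flange centres z62:
or [ 559.2 -287.3   60. ]
gr [ 503.1 -281.4   60. ]
bl [ 447.5 -267.8   60. ]
or ends z54/14  [array([ 566. , -266.3,   20. ]), array([ 559.4, -322.5,   54. ])]
side: top face centre back/front [array([ 558.1, -275.1,   62. ]), array([ 572. , -277.4,   62. ]), array([ 552.8, -304.4,   62. ]), array([ 565.8, -307.6,   62. ])]
side front bottom corners z6? [array([ 550.5, -319.5,   10. ]), array([ 565.3, -322.5,   10. ])]
hub end top (side), z=34+15 [array([ 597.4, -290. ,   49. ]), array([ 591.8, -315.9,   49. ])]
hub top view z49 [array([ 597. , -276.3,   49. ]), array([ 595.3, -314.8,   49. ]), array([ 572.7, -272.7,   49. ]), array([ 568.2, -312. ,   49. ])]
```

Run:
```python
from h import *
im=cv2.imread("pics/top0.png")
m=(im.max(2)<45).astype(np.uint8)
k,l,st,c=cv2.connectedComponentsWithStats(m)
for i in range(1,k):
    if st[i,4]>3000 and 200<c[i][0]<350:
        cn=max(cv2.findContours((l==i).astype(np.uint8),0,2)[0],key=cv2.contourArea); r=cv2.minAreaRect(cn); b=cv2.boxPoints(r)
        print("mat",[onz("top",*q,3).round(0) for q in b], np.mean([onz("top",*q,3) for q in b],0))
print("ring",onz("top",296,202,6).round(1),"plug",onz("top",257.5,251,20).round(1), "sd", onz("top",268,265,15),onz("top",266,300,15))
print("bottle",onz("top",298,160,20),"tub",onz("top",229,147,85))
f=lambda c,x0,y0,s:(c[0]/s+x0,c[1]/s+y0)
print("face c top",onz("top",*f((240,295),110,195,7),60).round(1),"tip top",onz("top",*f((206,287),110,195,7),96).round(1))
print("face c side",onz("side",*f((346,222),210,130,9),60).round(1),"tip side",onz("side",*f((337,112),210,130,9),96).round(1))
print(tri(f((337,112),210,130,9),f((206,287),110,195,7)))
ps=[onz("top",*f(q,110,195,7),12) for q in((207,64),(518,165),(375,572),(52,460))]
print(np.round(ps,0).tolist(),np.mean(ps,0).round(1), [np.linalg.norm(ps[i]-ps[i-1]).round() for i in range(4)])
for n,b,s in(("top",(126,225,156,255),20),("side",(236,138,256,162),24)): crop(f"pics/{n}0.png",*b,s,f"pics/z{n}.png")
```

```text
mat [array([726.,  83.,   3.]), array([ 727., -120.,    3.]), array([ 510., -117.,    3.]), array([509.,  78.,   3.])] [617.88943281 -19.1258002    3.        ]
ring [657.  -54.3   6. ] plug [532.7  43.8  20. ] sd [498.5360606   18.50237817  15.        ] [414.9795828   24.13237343  15.        ]
bottle [764.02459746 -61.06224113  20.        ] tub [777.40257094 108.21059015  85.        ]
face c top [566.  308.3  60. ] tip top [564.7 307.2  96. ]
face c side [566.7 302.6  60. ] tip side [565.6 303.9  96. ]
(array([565.56947114, 307.90297342,  93.92102735]), np.float64(1.3272465700250808))
[[655.0, 340.0, 12.0], [617.0, 228.0, 12.0], [474.0, 273.0, 12.0], [514.0, 387.0, 12.0]] [565.1 307.1  12. ] [np.float64(148.0), np.float64(119.0), np.float64(150.0), np.float64(121.0)]
```

View pics/ztop.png

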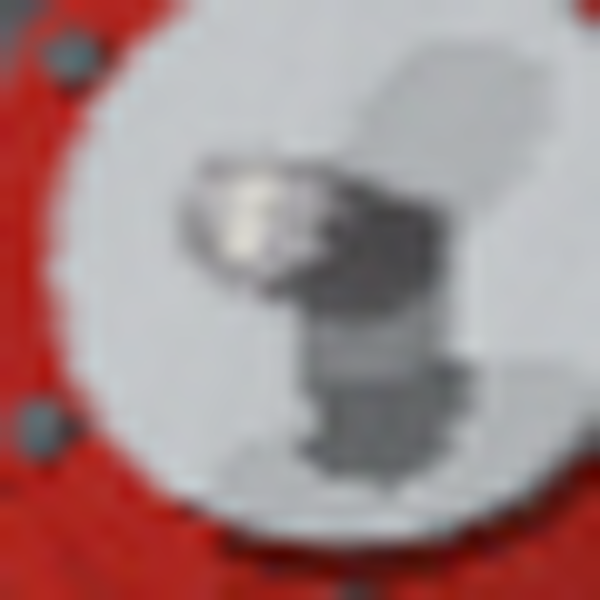

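View pics/zside.png

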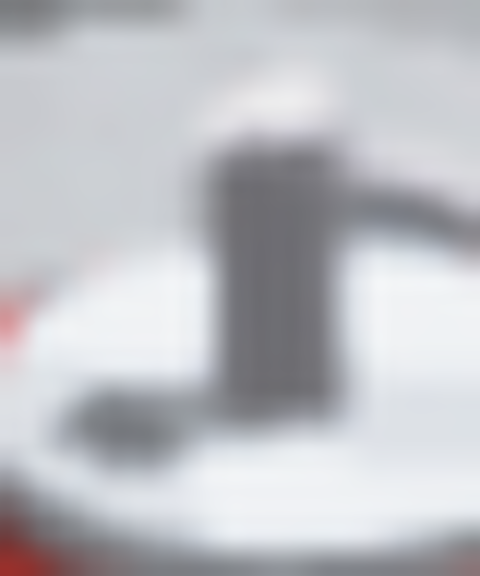

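Run:
```python
from h import *
a=[arm.camera("top").astype(float) for _ in range(4)]; s=[arm.camera("side").astype(float) for _ in range(2)]
print(np.std(a,0).mean())
A=np.mean(a,0).mean(2);S=np.mean(s,0).mean(2); np.save("A.npy",A);np.save("S.npy",S)
np.set_printoptions(linewidth=200)
print("top rows230-250, cols132-150"); print(A[230:252,132:151].round().astype(int))
print("side rows138-158 cols 240-256"); print(S[138:160,240:257].round().astype(int))
print("axis proj", proj("top",(565.5,307.5,96)),proj("top",(565.5,307.5,60)),proj("side",(565.5,307.5,96)),proj("side",(565.5,307.5,60)))
for d in(0,90,180,270): 
  q=(565.5+8.5*np.cos(np.radians(d)),307.5+8.5*np.sin(np.radians(d)),96); print(d,proj("top",q).round(1),proj("side",q).round(1))
```

```text
1.4069264292279442
top rows230-250, cols132-150
[[196 197 196 197 197 197 197 196 197 195 194 188 175 174 175 177 177 176 175]
 [196 197 197 198 198 197 196 195 196 196 193 187 174 174 176 177 178 176 175]
 [197 197 197 196 189 187 187 184 194 192 186 173 173 175 176 176 176 176 176]
 [198 197 198 188 157 161 174 168 150 142 135 155 164 174 175 176 177 175 176]
 [197 198 192 181 177 188 209 199 172 160 123  91 104 138 160 167 175 176 175]
 [197 198 187 160 170 190 204 179 168 159 125  94  73  76  84 106 147 176 184]
 [196 199 187 148 156 195 211 182 163 142  87  82  75  75  73  79 131 184 197]
 [199 199 190 158 144 189 203 166 171 148  98  75  74  73  74  79 143 194 197]
 [199 198 199 190 162 153 157 160 122  93  79  76  75  76  75  85 146 196 198]
 [198 199 198 197 188 169 163 116  99  79  80  80  78  77  84 106 158 197 198]
 [199 198 198 197 197 197 190 175 159  98  88  87  85  93 115 126 160 198 198]
 [199 199 198 197 197 197 194 194 180 127 126 117 122 128 128 126 161 199 198]
 [199 198 198 197 197 196 195 194 179 128 129 128 128 129 127 125 159 195 196]
 [199 197 196 197 198 195
[... 1826 characters left out ...]
6 229 236 236 236 236 238]
 [155 160 165 169 157 129 115 115 119 132 184 223 226 226 226 226 231]
 [127 128 137 153 158 148 141 152 166 172 203 224 226 225 225 225 226]
 [135 132 136 164 200 210 210 218 226 226 228 227 226 226 226 226 227]
 [182 178 182 210 234 240 240 240 241 240 238 234 234 234 234 234 233]
 [219 222 224 230 238 241 241 241 241 241 240 240 240 240 239 239 236]
 [195 211 216 221 232 240 240 240 240 240 240 238 235 232 228 223 213]]
axis proj [139.33329097 235.63363888] [144.62892467 237.35508001] [247.16833797 141.83431481] [247.66561613 153.86125971]
0 [139.5 231.9] [250.3 141.5]
90 [135.6 235.7] [246.6 140.4]
180 [139.1 239.4] [244.  142.2]
270 [143.1 235.6] [247.8 143.3]
```

```bash
python3 -m crank '[[0,0,0,-5,1],[0,0,0,-5,1],[0,-27.6,30.5,0,1],[0,-27.6,30.5,0,1],[0,-27.6,30.5,0,1],[0,-27.6,30.5,0,1],[0,-27.6,30.5,0,1],[0,-27.6,30.5,0,1],[0,-27.6,30.5,0,1],[0,-27.6,30.5,0,1],[0,-27.6,30.5,0,1],[0,-27.6,30.5,0,1],[0,-27.6,30.5,0,1],[0,-27.6,30.5,0,1]]'
python3 - <<'E'
from h import *
print("can base",onz("top",388,182,0),"top",onz("top",406,156,160),onz("side",422,275,160))
E
```

```text
t: 1.8
tcp_pos: [500.8, 148.2, 231.5]
eef_rot: [0.139, 1.566, -0.138]
force: [0.2, 0.7, 0.4]
opening: 1.005
can base [ 708.44040156 -295.3102158     0.        ] top [ 726.00863028 -288.8420911   160.        ] [ 721.66775352 -300.59370243  160.        ]
```

```bash
python3 -m crank '[[0,-42.4,13.7,0,1],[0,-42.4,13.7,0,1],[0,-42.4,13.7,0,1],[0,-42.4,13.7,0,1],[0,-42.4,13.7,0,1],[0,-42.4,13.7,0,1],[0,-42.4,13.7,0,1],[0,-42.4,13.7,0,1],[0,-42.4,13.7,0,1],[0,-42.4,13.7,0,1],[35,0,0,0,1],[40,0,0,0,1],[40,0,0,0,1],[20,0,0,0,1],[0,0,0,0,1]]' 20
python3 - <<'E'
from h import *
o=arm.get_obs(); print(R.from_rotvec(o["eef_rot"]).as_matrix().round(4),o["joint_pos"].round(2))
cv2.imwrite("pics/side1.png",arm.camera("side"));cv2.imwrite("pics/top1.png",arm.camera("top"))
crop("pics/side1.png",210,230,370,390,4,"pics/s1.png");crop("pics/top1.png",340,150,460,310,4,"pics/t1.png")
E
```

```text
t: 3.3
tcp_pos: [557.7, -290.3, 92.4]
eef_rot: [0.142, 1.574, -0.136]
force: [0.2, 0.3, 0.8]
opening: 0.998
[[-0.0069  0.1756  0.9844]
 [ 0.0042  0.9845 -0.1756]
 [-1.      0.0029 -0.0076]] [-0.55  0.51  1.55  0.    1.09 -1.94]
```

View pics/s1.png

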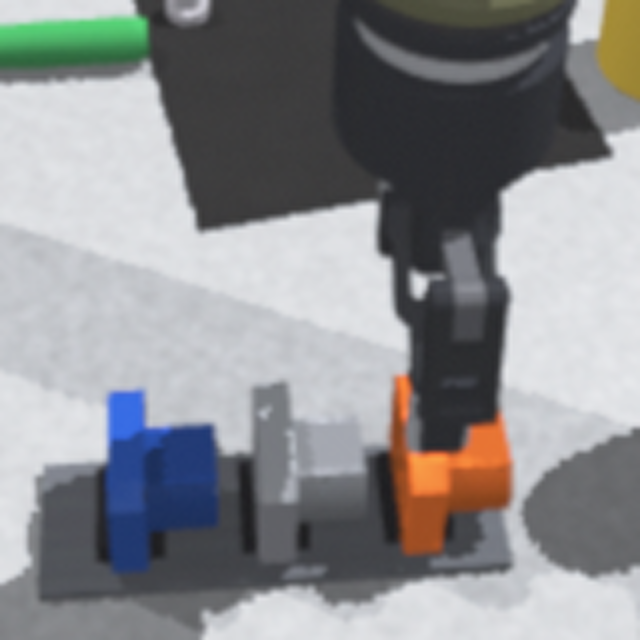

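View pics/t1.png

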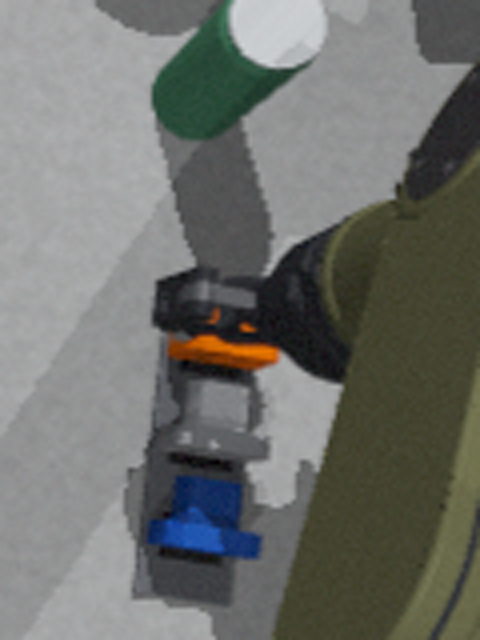

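Run:
```python
from h import *
y=np.array([.1756,.9845,0]);z=np.array([.985,-.1756,0])
c=np.array([557.7,-290.3,0])
for h in(95,105):
  for w in(-11,11):
    P=c-y*43+z*w+[0,0,h]; print(h,w,((proj("side",P)-[210,230])*4).round(),((proj("top",P)-[340,150])*4).round())
c=np.array([562,-293,0])
for P in(c-y*28-z*7+[0,0,54],c-y*28+z*7+[0,0,54],c-y*28-z*7+[0,0,14],c-y*28+z*7+[0,0,14],c+y*20-z*7+[0,0,62],c+y*20+z*7+[0,0,62]): print(((proj("side",P)-[210,230])*4).round(),((proj("top",P)-[340,150])*4).round())
```

```text
95 -11 [400. 452.] [322. 374.]
95 11 [460. 448.] [326. 336.]
105 -11 [401. 435.] [329. 372.]
105 11 [462. 431.] [333. 334.]
[412. 486.] [276. 362.]
[448. 484.] [278. 339.]
[406. 546.] [254. 369.]
[441. 544.] [256. 346.]
[397. 371.] [200. 348.]
[432. 369.] [203. 324.]
```

```bash
python3 -m crank '[[30,-2,0,0,1],[30,0,0,0,1],[20,0,0,0,1],[0,0,0,0,1]]' 20
python3 - <<'E'
from h import *
cv2.imwrite("pics/side2.png",arm.camera("side"))
crop("pics/side2.png",210,230,370,390,4,"pics/s2.png")
E
```

```text
t: 3.8
tcp_pos: [559.6, -293.3, 15.7]
eef_rot: [0.139, 1.568, -0.138]
force: [-0.2, 0.3, -0.4]
opening: 0.995
```

View pics/s2.png

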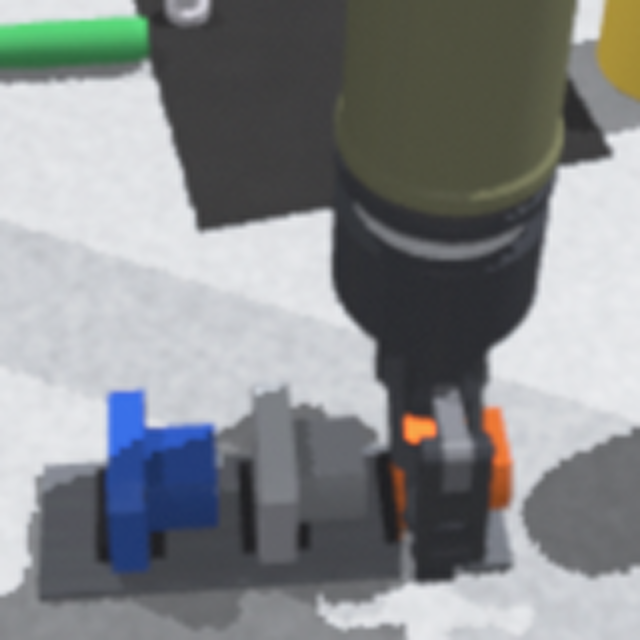

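```bash
python3 -m crank '[[0,0,-5,0,1],[3,0,0,0,1],[0,0,0,0,0.3],[0,0,0,0,0.3],[0,0,0,0,0.3],[0,0,0,0,0.3],[0,0,0,0,0.3],[0,0,0,0,0.3],[0,0,0,0,0.3]]' 30
python3 - <<'E'
from h import *
cv2.imwrite("pics/side3.png",arm.camera("side"))
crop("pics/side3.png",210,230,370,390,4,"pics/s3.png")
E
```

```text
t: 4.75
tcp_pos: [555.6, -293.1, 14.3]
eef_rot: [0.138, 1.565, -0.139]
force: [-0.8, 0.4, 5.7]
opening: 0.654
```

View pics/s3.png

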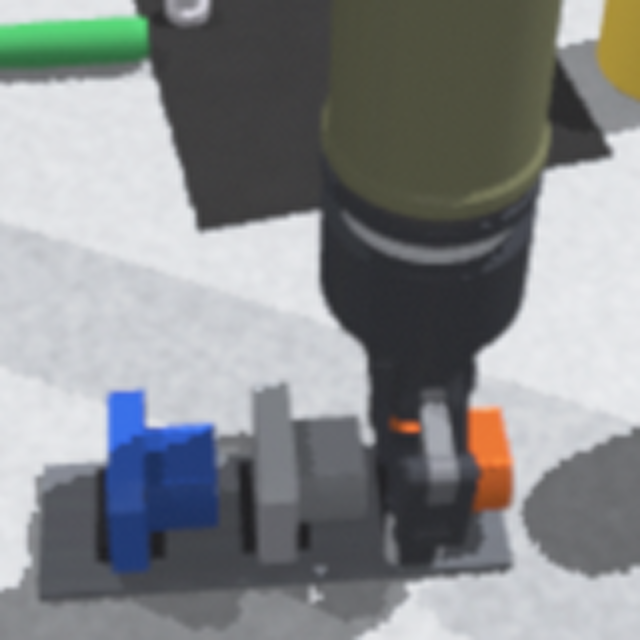

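```bash
python3 -m crank '[[-15,0,0,0,0.3],[-30,0,0,0,0.3],[-30,0,0,0,0.3],[0,38.9,1.7,0,0.3],[0,38.9,1.7,0,0.3],[0,38.9,1.7,0,0.3],[0,38.9,1.7,0,0.3],[0,38.9,1.7,0,0.3],[0,38.9,1.7,0,0.3],[0,38.9,2,0,0.3],[0,0,0,0,0.3],[0,0,0,0,0.3]]'
python3 - <<'E'
from h import *
for n in("side","top"): cv2.imwrite(f"pics/{n}4.png",arm.camera(n))
o=arm.get_obs();print(R.from_rotvec(o["eef_rot"]).as_matrix().round(3))
a=proj("side",o["tcp_pos"]).astype(int);print(a)
crop("pics/side4.png",a[0]-80,a[1]-90,a[0]+80,a[1]+60,4,"pics/s4.png")
a=proj("top",o["tcp_pos"]).astype(int);print(a)
crop("pics/top4.png",a[0]-70,a[1]-60,a[0]+70,a[1]+60,4,"pics/t4.png")
E
```

```text
t: 6.0
tcp_pos: [614.5, -25.8, 87.7]
eef_rot: [0.136, 1.568, -0.137]
force: [0.5, 0.0, -1.7]
opening: 0.653
[[-0.001  0.175  0.984]
 [-0.     0.984 -0.175]
 [-1.    -0.001 -0.001]]
[300 216]
[286 213]
```

View pics/s4.png

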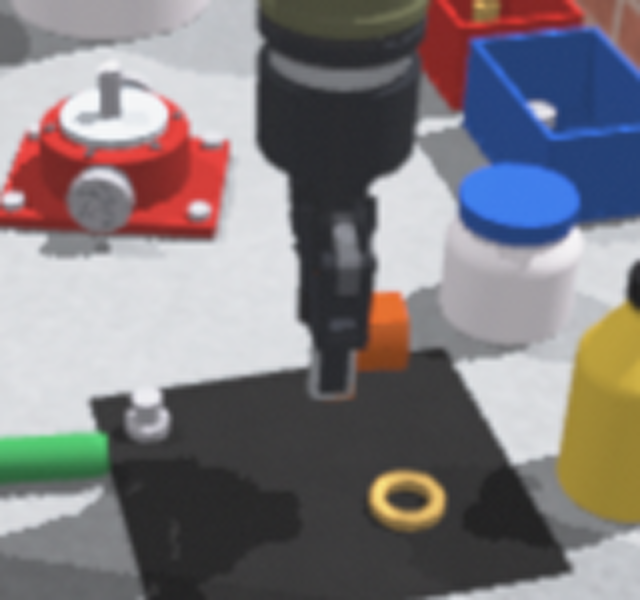

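View pics/t4.png

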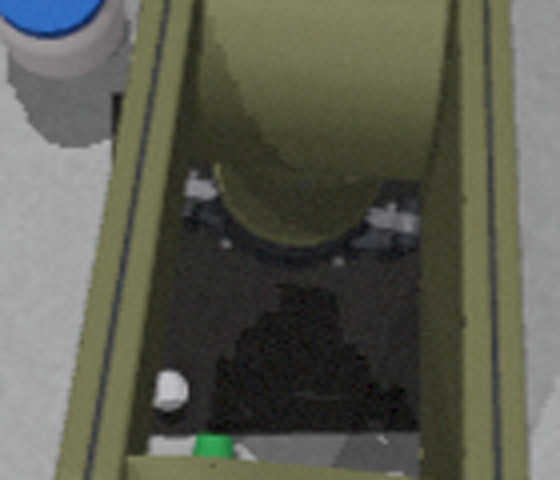

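```bash
python3 -m crank '[[35,0,0,0,0.3],[32,0,0,0,0.3],[4,0,0,0,0.3],[0,0,0,0,0.3]]'; python3 -m crank '[[3,0,0,0,0.3],[2,0,0,0,0.3],[0,0,0,0,0.3]]'
```

```text
t: 6.5
tcp_pos: [613.6, -28.0, 16.4]
eef_rot: [0.14, 1.569, -0.14]
force: [-0.2, 0.1, -2.4]
opening: 0.647
t: 6.8
tcp_pos: [615.6, -27.1, 13.3]
eef_rot: [0.138, 1.564, -0.139]
force: [-0.5, 0.2, -2.3]
opening: 0.653
```

```bash
python3 -m crank '[[2,0,0,0,0.3],[0,0,0,0,0.3]]';python3 -m crank '[[2,0,0,0,0.3],[0,0,0,0,0.3]]'
```

```text
t: 7.0
tcp_pos: [615.8, -26.9, 11.2]
eef_rot: [0.138, 1.564, -0.138]
force: [0.3, -0.3, 2.3]
opening: 0.648
t: 7.2
tcp_pos: [615.8, -26.9, 11.2]
eef_rot: [0.138, 1.564, -0.138]
force: [-3.7, -0.2, 15.5]
opening: 0.652
```

```bash
python3 -m crank '[[-0.4,0,-3,0,0.3],[-0.3,0,-3,0,0.3],[0.2,0,-3,0,0.3],[0.2,0,-3,0,0.3],[0,0,0,0,0.3]]' 22
python3 - <<'E'
from h import *
cv2.imwrite(f"pics/side5.png",arm.camera("side"))
crop("pics/side5.png",240,150,360,300,4,"pics/s5.png")
E
```

```text
t: 7.7
tcp_pos: [607.8, -25.3, 11.2]
eef_rot: [0.138, 1.556, -0.138]
force: [4.6, -1.0, 9.1]
opening: 0.647
```

View pics/s5.png

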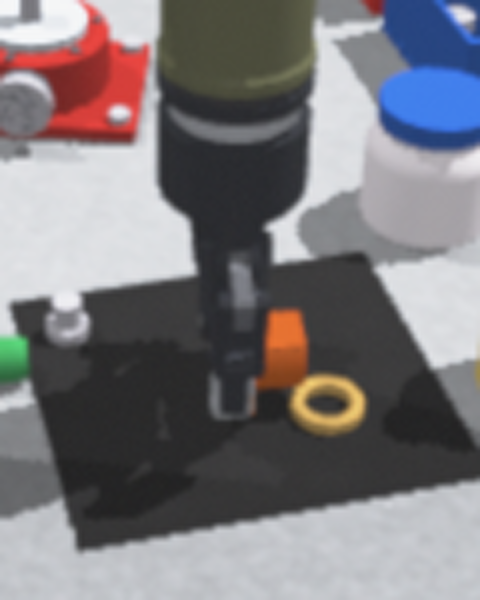

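```bash
python3 -m crank '[[2,0,-1,0,0.3],[1,0,-2,0,0.3],[0.5,0,-3,0,0.3],[0.5,0,-3,0,0.3],[0,0,0,0,0.3]]' 20
python3 - <<'E'
from h import *
cv2.imwrite(f"pics/side6.png",arm.camera("side"))
crop("pics/side6.png",240,170,340,270,6,"pics/s6.png")
E
```

```text
t: 8.25
tcp_pos: [606.9, -25.1, 11.1]
eef_rot: [0.137, 1.54, -0.139]
force: [10.1, -3.0, 20.2]
opening: 0.651
```

View pics/s6.png

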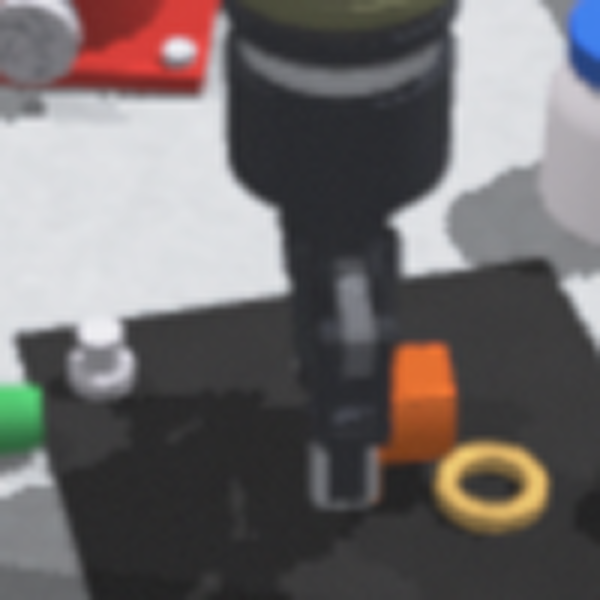

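```bash
python3 -m crank '[[1,0,-3,0,0.3],[1,0,-3,0,0.3],[1,0,-3,0,0.3],[1,0,-3,0,0.3],[0,0,0,0,0.3]]' 20
python3 - <<'E'
from h import *
cv2.imwrite(f"pics/side7.png",arm.camera("side"))
crop("pics/side7.png",240,170,340,270,6,"pics/s7.png"); print(arm.get_obs()["moment"])
E
```

```text
t: 8.8
tcp_pos: [590.6, -22.1, 4.8]
eef_rot: [0.138, 1.55, -0.138]
force: [6.3, -2.6, 12.1]
opening: 0.654
[-0.32932035 -1.07036268 -0.04044246]
```

View pics/s7.png

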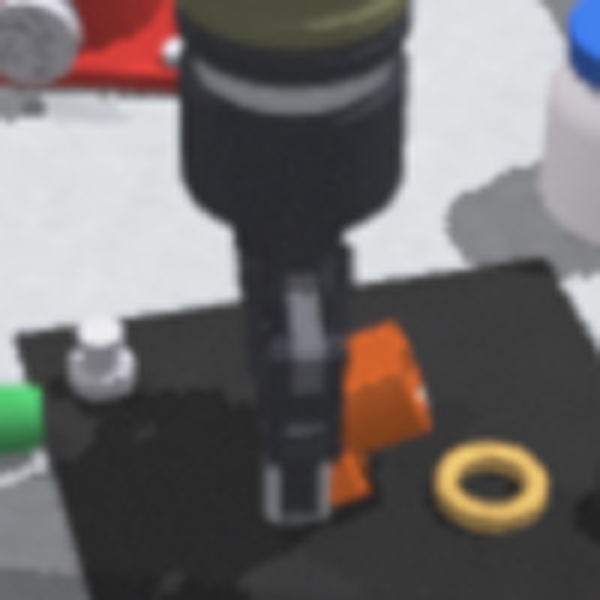

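```bash
python3 -m crank '[[0.2,0,-3,0,0.3],[0.2,0,-3,0,0.3],[0.2,0,-3,0,0.3],[0.2,0,-2,0,0.3],[0,0,0,0,0.3]]' 20
python3 - <<'E'
from h import *
cv2.imwrite(f"pics/side8.png",arm.camera("side"))
crop("pics/side8.png",240,170,340,270,6,"pics/s8.png"); print(arm.get_obs()["moment"])
E
```

```text
t: 9.35
tcp_pos: [575.9, -19.5, 2.0]
eef_rot: [0.138, 1.557, -0.138]
force: [2.4, -0.4, 8.8]
opening: 0.651
[-0.13104265 -0.75150118  0.01092979]
```

View pics/s8.png

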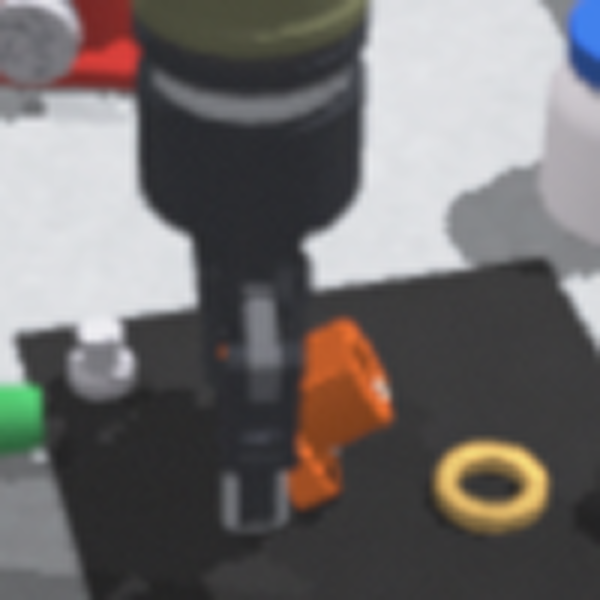

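```bash
python3 -m crank '[[-0.5,0,-3,0,0.3],[0,0,0,0,1],[0,0,0,0,1],[0,0,0,0,1],[0,0,0,0,1],[0,0,0,0,1],[0,0,0,0,1]]' 20
python3 - <<'E'
from h import *
cv2.imwrite(f"pics/side9.png",arm.camera("side"))
crop("pics/side9.png",240,170,340,270,6,"pics/s9.png")
E
```

```text
t: 10.1
tcp_pos: [568.4, -18.6, 0.1]
eef_rot: [0.138, 1.567, -0.138]
force: [0.1, -0.4, -0.3]
opening: 1.0
```

View pics/s9.png

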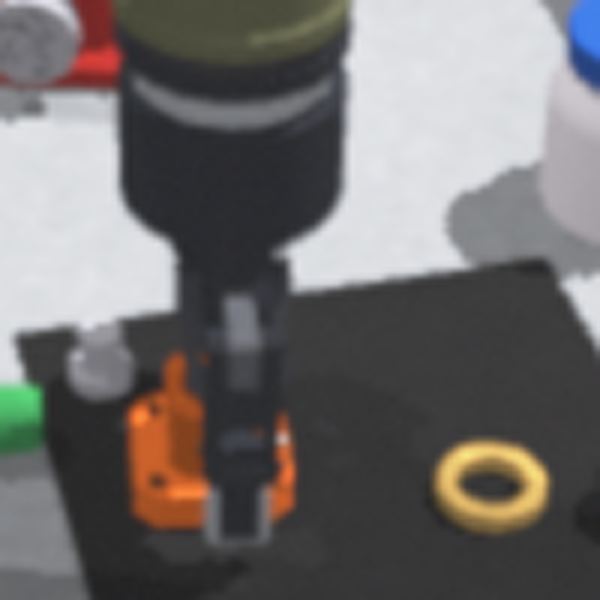

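```bash
python3 -m crank '[[-30,0,0,0,1],[-45,0,0,0,1],[-45,0,0,0,1],[0,0,0,8.2,1],[0,0,0,8.2,1],[0,0,0,8.2,1],[0,0,0,8.2,1],[0,0,0,8.2,1],[0,0,0,8.2,1],[0,0,0,8.2,1],[0,0,0,8.2,1],[0,0,0,8.2,1],[0,0,0,8.2,1],[0,0,0,8,1],[0,0,0,0,1]]'
python3 - <<'E'
from h import *
for n in("side","top"): cv2.imwrite(f"pics/{n}10.png",arm.camera(n))
o=arm.get_obs();print(R.from_rotvec(o["eef_rot"]).as_matrix().round(4),o["joint_pos"].round(2))
crop("pics/side10.png",245,180,325,260,8,"pics/s10.png")
crop("pics/top10.png",240,170,340,270,6,"pics/t10.png")
E
```

```text
t: 11.65
tcp_pos: [568.4, -18.6, 120.2]
eef_rot: [1.338, 1.121, -1.338]
force: [-0.1, 0.4, -0.1]
opening: 0.999
[[-2.000e-04  9.851e-01 -1.722e-01]
 [ 0.000e+00 -1.722e-01 -9.851e-01]
 [-1.000e+00 -2.000e-04  0.000e+00]] [-0.11  0.4   1.67 -0.    1.07  0.07]
```

View pics/s10.png

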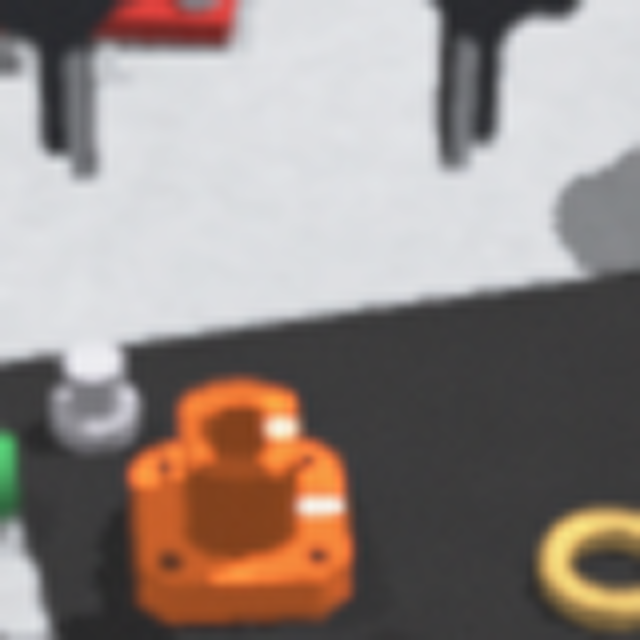

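View pics/t10.png

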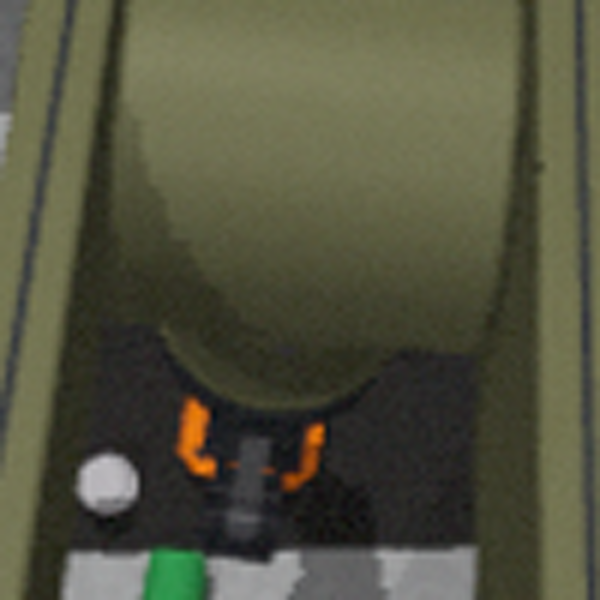

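Run:
```python
from h import *
f=lambda c:(c[0]/8+245,c[1]/8+180)
g=lambda c:(c[0]/6+240,c[1]/6+170)
print("hub end",onz("side",*f((240,427)),45).round(1), "L/R",onz("side",*f((178,425)),45).round(1),onz("side",*f((302,425)),45).round(1))
print("marks hub end, flange",onz("side",*f((281,428)),45).round(1),onz("side",*f((320,505)),17).round(1))
print("back of hub",onz("side",*f((240,380)),45).round(1))
print("flange top L/R extremes z17",onz("side",*f((130,475)),17).round(1),onz("side",*f((352,550)),17).round(1))
print("holes z17",[onz("side",*f(q),17).round(1) for q in((168,467),(305,462),(170,561),(318,555))],np.mean([onz("side",*f(q),17) for q in((168,467),(305,462),(170,561),(318,555))],0).round(1))
print("top flange left/right z17",onz("top",*g((180,440)),17).round(1),onz("top",*g((322,455)),17).round(1),"bottom",onz("top",*g((250,490)),17))
print("open finger tips side: expect",[((proj("side",np.array([568.4,-18.6,133])+s*42*np.array([.985,-.172,0]))-[245,180])*8).round() for s in(-1,1)])
```

```text
hub end [562.7 -19.6  45. ] L/R [546.9 -14.9  45. ] [578.8 -22.6  45. ]
marks hub end, flange [573.1 -22.5  45. ] [583.9 -23.9  17. ]
back of hub [ 5.673e+02 -3.000e-01  4.500e+01]
flange top L/R extremes z17 [5.367e+02 3.000e-01 1.700e+01] [587.6 -43.4  17. ]
holes z17 [array([547.5,   1.1,  17. ]), array([584.5,  -5.6,  17. ]), array([539.7, -36.3,  17. ]), array([578.3, -43.2,  17. ])] [562.5 -21.   17. ]
top flange left/right z17 [551.4  13.   17. ] [544.4 -45.4  17. ] bottom [530.5005628  -15.47739167  17.        ]
open finger tips side: expect [array([ 94., 155.]), array([430., 143.])]
```

```bash
python3 -m crank '[[20,-7,2.5,0,1],[35,0,0,0,1],[30,0,0,0,1],[13,0,0,0,1],[0,0,0,0,1]]' 30
python3 - <<'E'
from h import *
cv2.imwrite(f"pics/side11.png",arm.camera("side"))
crop("pics/side11.png",245,180,325,260,8,"pics/s11.png")
E
```

```text
t: 12.25
tcp_pos: [559.7, -19.7, 20.5]
eef_rot: [1.335, 1.125, -1.34]
force: [0.1, -0.2, 0.1]
opening: 1.002
```

View pics/s11.png

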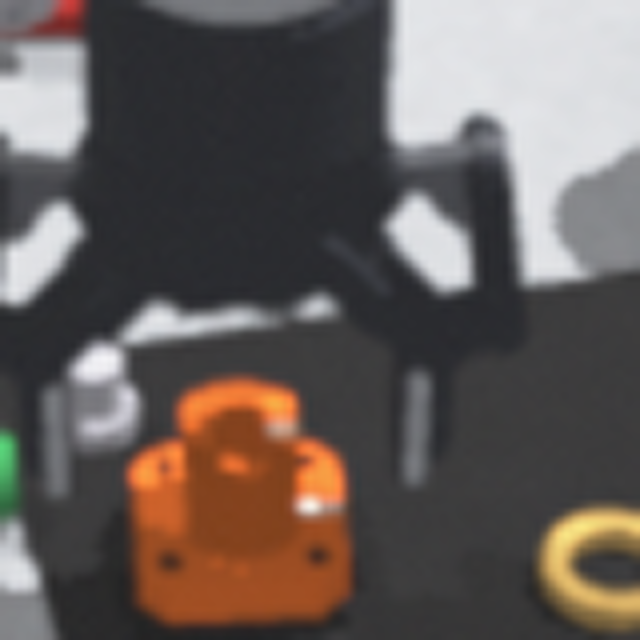

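```bash
python3 -m crank '[[1,0,0,0,0.15],[0,0,0,0,0.15],[0,0,0,0,0.15],[0,0,0,0,0.15],[0,0,0,0,0.15],[0,0,0,0,0.15],[0,0,0,0,0.15],[0,0,0,0,0.15],[0,0,0,0,0.15]]' 60
python3 - <<'E'
from h import *
cv2.imwrite(f"pics/side12.png",arm.camera("side"))
crop("pics/side12.png",245,180,325,260,8,"pics/s12.png")
E
```

```text
t: 13.2
tcp_pos: [562.1, -20.0, 22.4]
eef_rot: [1.339, 1.119, -1.336]
force: [-0.4, -0.3, 6.8]
opening: 0.337
```

View pics/s12.png

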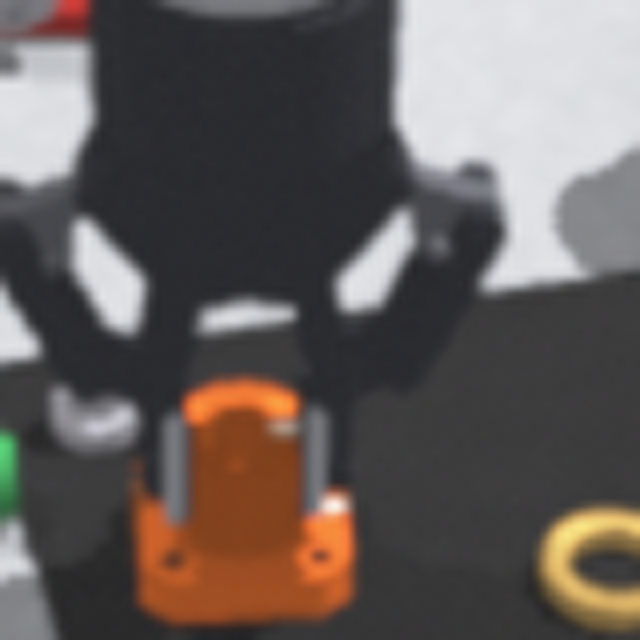

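```bash
python3 -m crank '[[-20,0,0,0,0.15],[-40,0,0,0,0.15],[-40,0,0,0,0.15],[-30,0,0,0,0.15],[0,-6.7,-40.7,0,0.15],[0,-6.7,-40.7,0,0.15],[0,-6.7,-40.7,0,0.15],[0,-6.7,-40.7,0,0.15],[0,-6.7,-40.7,0,0.15],[0,-6.7,-40.7,0,0.15],[0,-6.7,-40.7,0,0.15],[0,-6.7,-40.7,0,0.15],[10,0,0,5,0.15],[0,0,0,0,0.15],[0,0,0,0,0.15]]'
python3 - <<'E'
from h import *
for n in("side","top"): cv2.imwrite(f"pics/{n}13.png",arm.camera(n))
o=arm.get_obs();print(R.from_rotvec(o["eef_rot"]).as_matrix().round(4),o["joint_pos"].round(2))
crop("pics/side13.png",205,100,295,190,8,"pics/s13.png")
crop("pics/top13.png",100,190,190,290,6,"pics/t13.png")
E
```

```text
t: 14.75
tcp_pos: [564.6, 309.4, 140.4]
eef_rot: [1.397, 1.074, -1.402]
force: [0.6, -0.9, -2.5]
opening: 0.336
[[-6.000e-04  9.655e-01 -2.603e-01]
 [-5.000e-04 -2.603e-01 -9.655e-01]
 [-1.000e+00 -4.000e-04  7.000e-04]] [ 0.43  0.48  1.47 -0.    1.2   0.7 ]
```

View pics/s13.png

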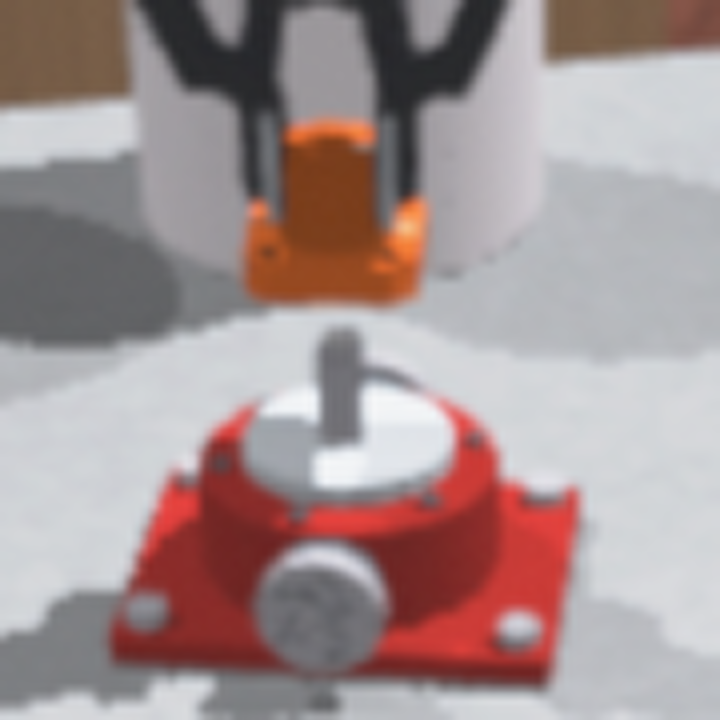

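View pics/t13.png

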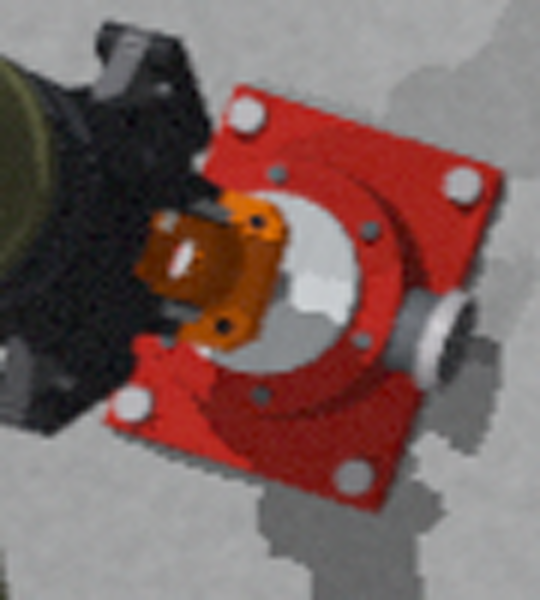

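Run:
```python
from h import *
f=lambda c:(c[0]/8+205,c[1]/8+100)
g=lambda c:(c[0]/6+100,c[1]/6+190)
im=cv2.imread("pics/side13.png");hsv=cv2.cvtColor(im,cv2.COLOR_BGR2HSV);m=cv2.inRange(hsv,(3,150,70),(18,255,255))
np.set_printoptions(linewidth=200)
for r in range(112,140): 
    c=np.where(m[r,225:265])[0]
    if len(c): print(r,c.min()+225,c.max()+225,end="; ")
c=np.array([564.6,309.4,0]);y=np.array([.9655,-.2603,0]);z=np.array([.2603,.9655,0]) # coupling x,y axes
def P(a,b,h): return c+y*a+z*b+[0,0,h]
zb=121
for nm,q in(("bottom front L",(-20,-28,zb)),("bfR",(20,-28,zb)),("flange R",(28,-20,zb+14)),("flange L",(-28,-20,zb+14)),("hub end back",(0,20,zb+42)),("hubL",(-15,0,zb+42)),("hubR",(15,0,zb+42)),("hole",(-19,-19,zb+14)),("hole",(19,-19,zb+14))):
    print(nm,((proj("side",P(*q))-[205,100])*8+4).round(),((proj("top",P(*q))-[100,190])*6+3).round())
```

```text
116 241 250; 117 240 250; 118 241 248; 119 241 250; 120 241 250; 121 241 250; 122 241 250; 123 241 250; 124 241 250; 125 241 256; 126 237 257; 127 237 257; 128 236 251; 129 236 256; 130 236 257; 131 236 256; 132 236 256; 133 236 256; 134 236 256; 135 236 256; 136 237 255; bottom front L [265. 305.] [266. 344.]
bfR [390. 307.] [300. 238.]
flange R [415. 257.] [273. 206.]
flange L [240. 253.] [225. 356.]
hub end back [335. 121.] [112. 244.]
hubL [283. 146.] [153. 299.]
hubR [377. 148.] [180. 216.]
hole [269. 252.] [230. 331.]
hole [387. 255.] [263. 229.]
```

```bash
python3 -m crank '[[14,0,1,0,0.15],[6,0,0,0,0.15],[0,0,0,0,0.15]]'; python3 -m crank '[[3,0,0,0,0.15],[2,0,0,0,0.15],[0,0,0,0,0.15]]';python3 - <<'E'
from h import *
for n in("side","top"): cv2.imwrite(f"pics/{n}14.png",arm.camera(n))
crop("pics/side14.png",215,110,285,170,10,"pics/s14.png")
crop("pics/top14.png",110,205,170,265,10,"pics/t14.png")
E
```

```text
t: 15.15
tcp_pos: [564.2, 307.9, 119.6]
eef_rot: [1.398, 1.073, -1.404]
force: [-0.2, -0.3, -2.3]
opening: 0.339
t: 15.45
tcp_pos: [565.3, 309.1, 116.1]
eef_rot: [1.4, 1.073, -1.401]
force: [-0.4, 0.3, -2.3]
opening: 0.34
```

View pics/s14.png

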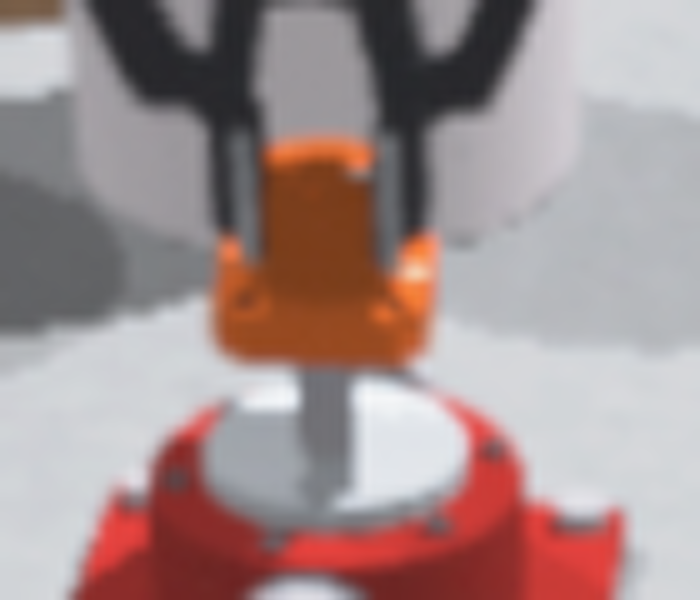

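View pics/t14.png

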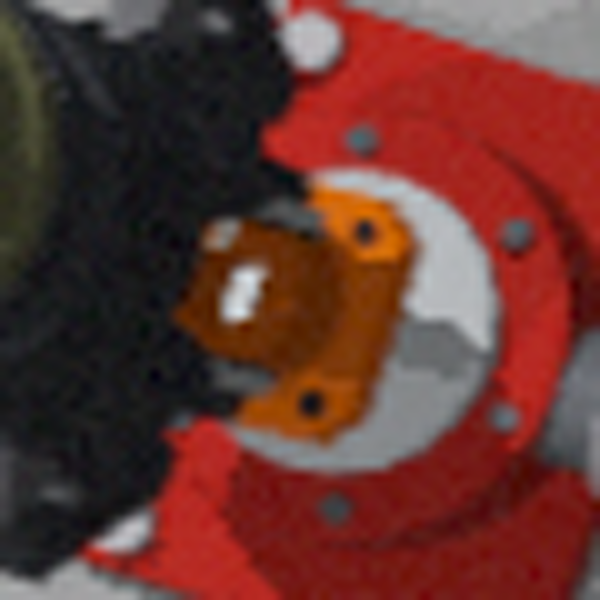

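```bash
python3 -m crank '[[2,0,0,0,0.15],[2,0,0,0,0.15],[0,0,0,0,0.15]]'; python3 -m crank '[[2,0,0,0,0.15],[0,0,0,0,0.15]]'
```

```text
t: 15.85
tcp_pos: [565.1, 309.1, 112.0]
eef_rot: [1.4, 1.073, -1.401]
force: [0.5, -0.0, -2.3]
opening: 0.337
t: 16.05
tcp_pos: [565.5, 309.0, 110.2]
eef_rot: [1.401, 1.073, -1.4]
force: [-0.0, 0.6, -3.3]
opening: 0.337
```

```bash
python3 -m crank '[[2,0,0,0,0.15],[0,0,0,0,0.15]]'; python3 -m crank '[[2,0,0,0,0.15],[0,0,0,0,0.15]]'
```

```text
t: 16.25
tcp_pos: [565.5, 308.9, 108.1]
eef_rot: [1.4, 1.072, -1.401]
force: [0.8, -0.2, -1.9]
opening: 0.337
t: 16.45
tcp_pos: [565.5, 308.9, 106.1]
eef_rot: [1.401, 1.072, -1.401]
force: [0.9, -1.4, -2.1]
opening: 0.337
```

```bash
python3 -m crank '[[4,0,0,0,0.15],[4,0,0,0,0.15],[0,0,0,0,0.15]]'; python3 -m crank '[[4,0,0,0,0.15],[4,0,0,0,0.15],[0,0,0,0,0.15]]'
python3 - <<'E'
from h import *
cv2.imwrite("pics/side15.png",arm.camera("side")); crop("pics/side15.png",215,110,285,170,10,"pics/s15.png")
E
```

```text
t: 16.75
tcp_pos: [565.5, 308.8, 97.6]
eef_rot: [1.4, 1.072, -1.401]
force: [2.5, -1.5, -3.9]
opening: 0.335
t: 17.05
tcp_pos: [565.5, 308.8, 89.6]
eef_rot: [1.4, 1.072, -1.401]
force: [2.9, -2.1, -4.7]
opening: 0.334
```

View pics/s15.png

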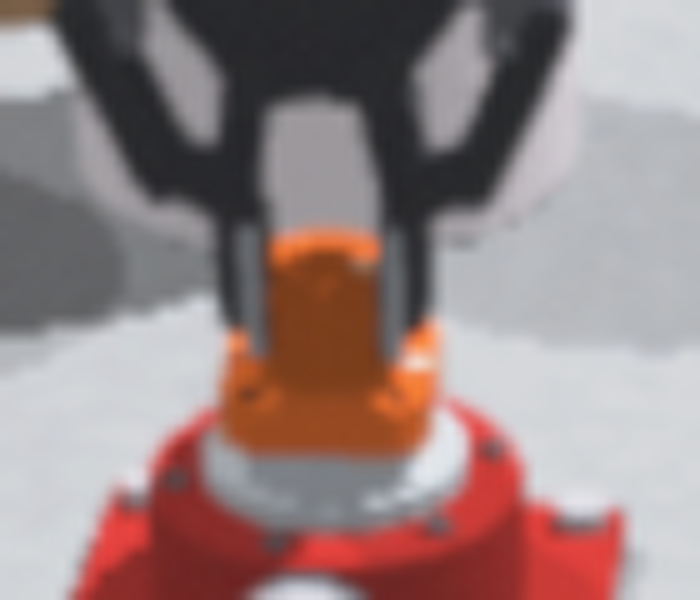

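Sliding on freely. I'll keep going down to the face.

```bash
python3 -m crank '[[4,0,0,0,0.15],[3,0,0,0,0.15],[0,0,0,0,0.15]]'; python3 -m crank '[[2,0,0,0,0.15],[0,0,0,0,0.15]]'; python3 -m crank '[[2,0,0,0,0.15],[0,0,0,0,0.15]]'
```

```text
t: 17.4
tcp_pos: [565.6, 308.8, 83.0]
eef_rot: [1.4, 1.072, -1.401]
force: [4.1, -4.3, -3.3]
opening: 0.338
t: 17.6
tcp_pos: [565.6, 308.9, 81.3]
eef_rot: [1.401, 1.072, -1.4]
force: [3.5, -4.8, -1.4]
opening: 0.339
t: 17.8
tcp_pos: [565.6, 308.8, 79.5]
eef_rot: [1.401, 1.072, -1.4]
force: [1.3, -4.4, 0.3]
opening: 0.338
```

```bash
python3 -m crank '[[2,0,0,0,0.15],[0,0,0,0,0.15]]'; python3 -m crank '[[1.5,0,0,0,0.15],[0,0,0,0,0.15]]'
python3 - <<'E'
from h import *
cv2.imwrite("pics/side16.png",arm.camera("side")); crop("pics/side16.png",215,110,285,170,10,"pics/s16.png")
E
```

```text
t: 18.0
tcp_pos: [565.6, 308.8, 79.4]
eef_rot: [1.401, 1.072, -1.4]
force: [-0.5, -5.7, 10.5]
opening: 0.335
t: 18.2
tcp_pos: [565.6, 308.8, 79.4]
eef_rot: [1.402, 1.072, -1.399]
force: [-2.3, -7.8, 17.7]
opening: 0.337
```

View pics/s16.png

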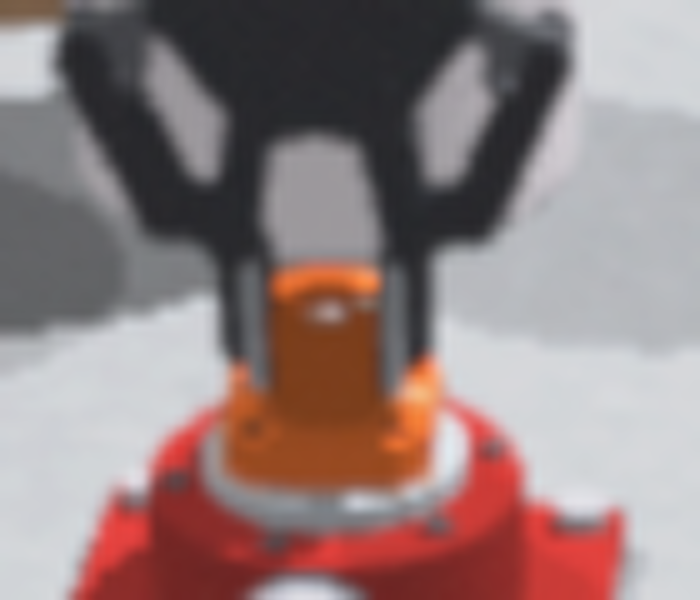

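```bash
python3 -m crank '[[-2,0,0,0,0.15],[0,0,0,0,1],[0,0,0,0,1],[0,0,0,0,1],[0,0,0,0,1],[0,0,0,0,1],[-20,0,0,0,1],[-40,0,0,0,1],[-45,0,0,0,1],[-45,0,0,0,1],[0,0,30,0,1],[0,0,40,0,1],[0,0,40,0,1],[0,0,40,0,1],[0,0,0,0,1]]'
python3 - <<'E'
from h import *
for n in("side","top"): cv2.imwrite(f"pics/{n}17.png",arm.camera(n))
crop("pics/side17.png",205,100,295,190,8,"pics/s17.png")
crop("pics/top17.png",110,195,190,280,7,"pics/t17.png")
E
```

```text
t: 19.75
tcp_pos: [524.1, 160.3, 227.7]
eef_rot: [1.4, 1.07, -1.406]
force: [0.1, 0.4, -0.6]
opening: 1.0
```

View pics/s17.png

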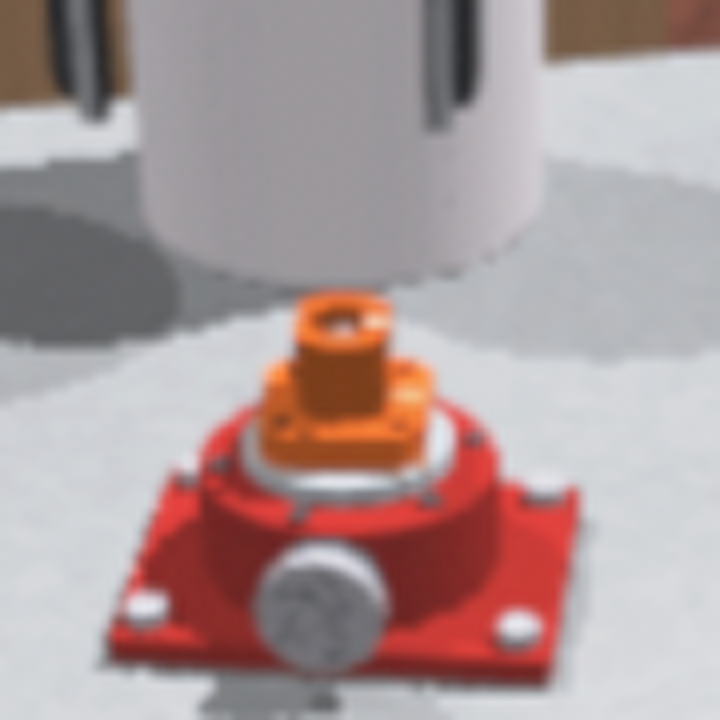

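View pics/t17.png

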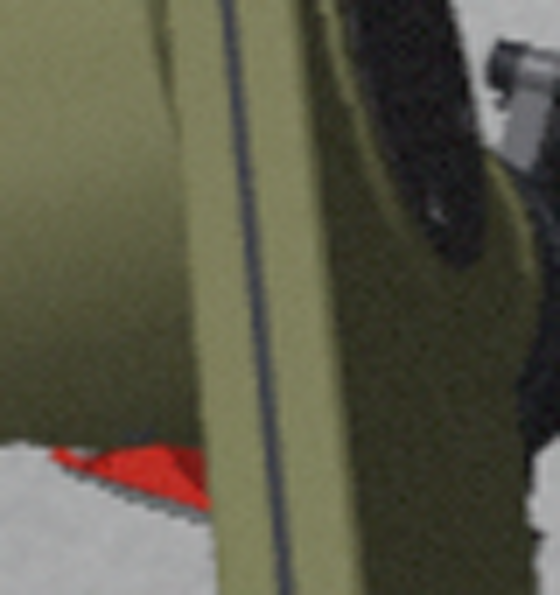

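View pics/top17.png

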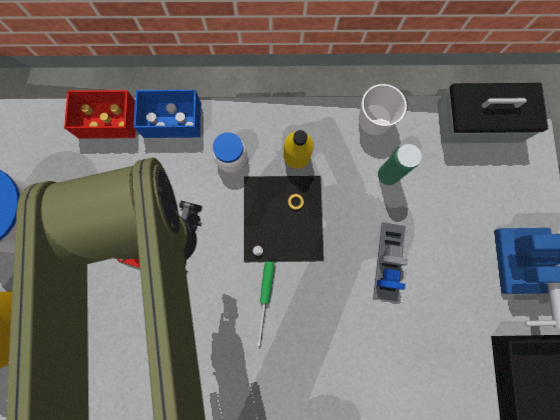

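View pics/side17.png

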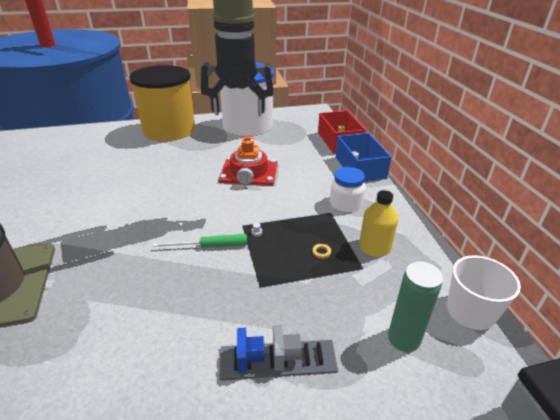

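```bash
python3 -c "
from bench import arm
print(arm.job_done(), arm.get_obs()['t'])"
```

```text
the job is handed in; nothing more can be done
the job is handed in; nothing more can be done
```

The orange coupling is on the pump's D-shaft, fully home and let go, and the job is handed in at about 20 s on the clock.

**What I did:** I lifted the coupling out of the rack by its flange rim. On the mat I dragged its lower edge until it tilted hub-up about 35–40 degrees, then let go so it toppled flat. I picked it up again by the hub flats and lowered it onto the shaft.

**Last checks:**
- **Flat on the mat:** the side view showed it flat, hub up and released, with its white marks on the +x side.
- **Fit on the shaft:** it slid on freely. It stopped at TCP height 79.4 mm, which puts the flange at about 60 mm, the height of the pump's face. Contact force rose to about 18 N there.
- **After letting go:** the side view shows it level and flush on the face, with the shaft visible in the bore. The gripper was well clear and its force reading near zero.
- **Other objects:** by eye in both final pictures, the other couplings, ring, plug, bottle, tub, can and screwdriver were where they started.

**Disagreements:**
- My camera estimates of the coupling and shaft positions differed by 1–3 mm between the two views.
- The arm hid the pump from the top camera at the end, so the final seating was seen only from the side.

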